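# Pack the balance-check kit into its inserts

## Robot

A 6-joint arm with a two-finger parallel gripper is mounted at the origin on the work surface. World frame = base frame: x ahead of the robot, y to its left, z up, the work surface at z = 0. Lengths are in m, angles in rad, forces in N, time in s.
With the tool pointing down it reaches from about 0.35 to 0.975 m from the base axis. Payload 7.1 kg.
Tool frame: the origin (TCP) lies on the centre line of the jaws, within the pads' length; the fingertips stand 25 mm ahead of it and the grasp point (between the pads) lies 6 mm ahead of it; z points along the fingers, y is the line along which they close (so a half turn about z gives the same grasp; the last joint's range is limited). The gripper opens to 88 mm and grips with 3 to 60 N. Pads are 20 mm wide; open, the fingers measure 115 mm over their backs; the gripper's body (75 mm by 178 mm) begins 61 mm behind the grasp point.
Start: joints at [1.095, 0.423, 1.63, -0, 1.089, -0.019], TCP at [0.276, 0.561, 0.248] pointing down, gripper open.
Joint ranges: [-3, 3], [-0.9, 2.11], [0.09, 2.58], [-1.31, 4.45], [0.11, 2.69], [-2.54, 2.54]. Speed limits (rad/s): [2.39, 2.39, 3.01, 3.14, 3.14, 3.14].

## Interface

Orientations are given as a unit quaternion [w, x, y, z].
In Python, from rig import bot gives the robot as it stands. The module is installed in compiled form; this text tells all that it offers.
- The arm moves only by the tool arm_command, never from a script. Its argument "moves" is a list of rows, each a list of 3 entries, a list of its own where there are three numbers: the shift along the tool's x, y, z as a fraction of full scale, then the turn about the tool's z as a fraction of full scale, then the opening, from 0 (shut) to 1 (fully open). In form: [[[dx, dy, dz], roll, jaw], ...]. A call has 1 to 12 rows; each row is the pose to reach, as a shift and turn from the pose commanded when the call began, along the tool's axes at that moment, turning the shorter way round; what a row does not reach only later rows make up. Full scale, the value 1, is 100 mm for a shift and 180 degrees for a turn. A row lasts 1/12 s, in which the tool goes at most 41.7 mm and 7.16 degrees, less where a joint would pass 70% of its speed; a pose out of reach is approached as far as the arm can. A call with a number of a shift or a turn outside -1 to 1 is refused whole. A call with a gripper value outside its range is refused whole. The fingers move at their own pace and stop on an object; "force" is the grip in N (left out, the last holds). Time passes only in rows, so rows that repeat a pose let the fingers close. It gives the time, the measured TCP pose, the force, the opening and the grip force at its end, in the units of the state.
- bot.observe(): the state, without advancing time (a new reading comes with each control period).
- bot.read_camera(name): name is "side" or "top"; returns a dict with "image" (420x560x3 uint8, blue, green, red), "mtx" (3x3 intrinsics, pixels), "k1" (the pictures are not rectified: a ray, as slopes to the right and down, at radius r is drawn at 1 + k1 r^2 times it, then the intrinsics apply), "R" (3x3) and "t" (3): a world point X has camera coordinates R X + t. Camera axes: x right, y down, z forward; pixel columns grow to the right and rows downward; lengths in m; the calibration is good to about 2 mm. A picture is of the moment at which its call begins. There is no depth.
- bot.close_job(): hands the job in; it is judged then, once.
The state is a dict: "time_s": time; "q": joint angles; "joint_vel": joint speeds; "effort": joint torques, N m; "tool_pos": TCP position; "tool_rot": TCP orientation; "contact_force": force on the tool from outside, world axes, zero at the start; "wrist_torque": the same for the moment, N m; "finger_gap": finger opening in m; "gripper_force": force on a finger pad.
Only numpy, scipy, OpenCV 4.12 (cv2) and the standard library are available. Lean on these libraries where they do the work, as an engineer would, in place of code of your own. Each camera call takes 0.05 s, during which the arm holds its last target. There are 200 camera calls.

## Task

Put the balance-check kit away in its four grey inserts, each thing upright in the pocket made for it: the large weight set down gently in the large round pocket, the small weight set down gently in the small one, neither of them dropped, and the spirit level lying flat in the plain rectangular pocket. Press the white climate logger down between the two black spring clips of its insert until it sits fully home on the pocket floor. Leave the tube rack and the bottle standing where they are, and let go of everything at the end.

Things in the scene. Friction and masses are not known exactly. Their poses are not given: they have to be found in the camera images.
- large_weight_mid (a point): The large check weight: polished steel cylinder 46 mm in diameter and 44 mm high, with a thin neck and a 26 mm knob on top, 70 mm high overall, about 500 g, standing loose on the bench. The point is on its axis, half-way up (35 mm above its underside); z is its axis.
- small_weight_mid (a point): The small check weight: same form, polished steel, cylinder 28 mm in diameter and 28 mm high, neck and 17 mm knob on top, 46 mm high overall, about 100 g, loose. The point is on its axis, half-way up (23 mm above its underside); z is its axis.
- level_mid (a point): The spirit level: plain aluminium bar 24 mm wide (its x), 80 mm long (its y), 28 mm high, with a small vial let into the middle of its top, about 140 g, loose. The point is its centre, 14 mm above its underside; z up.
- logger_mid (a point): The climate logger: white plastic box with rounded edges, 36 mm wide (its x), 64 mm long (its y), 26 mm high, with a dark display and two round keys on top, about 90 g, loose. The point is its centre, 13 mm above its underside; z up.
- insert_large: Insert for the large weight: one round pocket 62 mm in diameter. Fixed mid-grey plastic block like the other inserts, 80 (x) by 112 (y) by 14 mm high. Origin: centre of its underside, z up; pocket centred, its floor 4 mm above the bench (10 mm deep), lined white.
- insert_small: Insert for the small weight: one round pocket 44 mm in diameter. Fixed mid-grey plastic block like the other inserts, 80 (x) by 112 (y) by 14 mm high. Origin: centre of its underside, z up; pocket centred, its floor 4 mm above the bench (10 mm deep), lined white.
- insert_level: Insert for the level: one plain rectangular pocket, 40 mm (x) by 96 mm (y), no clips. Fixed mid-grey plastic block like the other inserts, 80 (x) by 112 (y) by 14 mm high. Origin: centre of its underside, z up; pocket centred, its floor 4 mm above the bench (10 mm deep), lined white.
- insert_logger: Insert for the logger, 80 (x) by 112 (y) by 14 mm, fixed; pocket 52 by 98 mm, white floor 4 mm above the bench. Origin: centre of underside. A black sprung clip at each y end, 34 mm above the bench, 75 mm apart at the flared top, 61 low down. The logger (its y along this y) stops 10 to 15 mm high on them; a push of 5 to 15 N seats it on the floor; friction holds it.
- tube_rack: Bystander: blue plastic tube rack with tubes, 56 mm (x) by 100 mm (y), 35 mm high with tube caps to 44 mm, loose. Origin at the centre of its underside.
- bottle: Bystander: closed glass bottle with a blue cap, 56 mm in diameter, 110 mm high, standing loose. Origin at the centre of its underside.

How it is judged:
By the outcome, as a careful person would: the job done as asked, in the order asked, and still so for the second after the job is handed in, with the robot touching nothing.
It also fails if it takes over 120 s, if anything falls off the work surface, if the arm or the gripper's body presses on something with over 40 N, if the wrist force passes 120 N, or if a joint passes its speed limit or range.

## Working session

There is one attempt and no reset: what is moved stays moved. The work goes in short steps, Python scripts to look and compute and a tool call to move; the robot and the scene stay as the last step left them, time stands still between calls to the robot, and variables do not carry over. Pictures are saved under pics/ and viewed, at most 15 in all, crops included, and the job is handed in when it is done.

Besides the shell and the picture viewer there is one more tool, called after ">>>" as name([rows], argument=value, ...), one row to a line, values as JSON. arm_command: Moves the arm, as the interface text tells. Shift numbers are shares of 100 mm and turn numbers shares of 180 degrees, none past 1 either way. Its arguments: {"type":"object","properties":{"moves":{"type":"array","items":{"type":"array"}},"force":{"type":"number"}},"required":["moves"]}

```bash
mkdir -p pics
cat > h.py <<'E'
import numpy as np, cv2
from rig import bot
def ray(c,u,v):
    K=c["mtx"]; d=np.array([(u-K[0][2])/K[0][0],(v-K[1][2])/K[1][1]]); s=d.copy()
    for _ in range(20): s=d/(1+c["k1"]*(s@s))
    R=np.array(c["R"]); t=np.array(c["t"])
    return -R.T@t, R.T@np.array([s[0],s[1],1])
def onz(c,u,v,z):
    o,d=ray(c,u,v); return o+d*(z-o[2])/d[2]
def proj(c,X):
    p=np.array(c["R"])@np.array(X)+np.array(c["t"]); s=p[:2]/p[2]; s=s*(1+c["k1"]*(s@s))
    K=c["mtx"]; return np.array([K[0][0]*s[0]+K[0][2],K[1][1]*s[1]+K[1][2]])
E
python3 - <<'E'
from h import *
for n in("top","side"):
    c=bot.read_camera(n); cv2.imwrite(f"pics/{n}0.png",c["image"]); print(n,c["mtx"],c["k1"],c["R"],c["t"])
print(bot.observe())
E
```

```text
top [[406.05958284   0.         273.84107741]
 [  0.         406.05958284 203.77096323]
 [  0.           0.           1.        ]] -0.10518647787543783 [[-0.01858904 -0.99954049 -0.02394279]
 [-0.99244376  0.02135135 -0.12082842]
 [ 0.12128411  0.02151579 -0.99238462]] [0.00982488 0.50669425 0.77970421]
side [[385.71073757   0.         276.35530786]
 [  0.         385.71073757 212.60223223]
 [  0.           0.           1.        ]] -0.01386168119361368 [[ 0.9956469  -0.09317313 -0.0024522 ]
 [-0.05826602 -0.60166394 -0.79662135]
 [ 0.0727483   0.79329646 -0.60447367]] [-0.53559012  0.08652743  0.75135874]
{'time_s': 0.1, 'q': array([ 1.09498282e+00,  4.23735527e-01,  1.63060540e+00,  2.81045998e-06,
        1.08864253e+00, -1.90259587e-02]), 'joint_vel': array([-0.00057057, -0.0011919 , -0.0031303 , -0.00174716,  0.00190306,
        0.00062801]), 'effort': array([ 5.69868735e-04, -5.45617247e+01, -2.74323303e+01,  6.45420514e-02,
        1.88363803e-02, -3.99267810e-05]), 'tool_pos': array([0.27543918, 0.56050132, 0.24700068]), 'tool_rot': array([-1.71512937e-04,  2.26413882e-01,  9.74030939e-01, -6.73921166e-04]), 'contact_force': array([-0.13759341,  0.2819854 , -0.56222665]), 'wrist_torque': array([ 0.00551041, -0.02605949, -0.01943354]), 'gripper_force': 0.0, 'finger_gap': 0.0878810348413144}
```

View pics/top0.png

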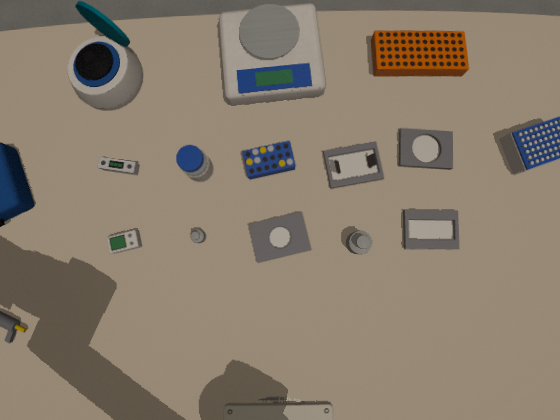

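View pics/side0.png

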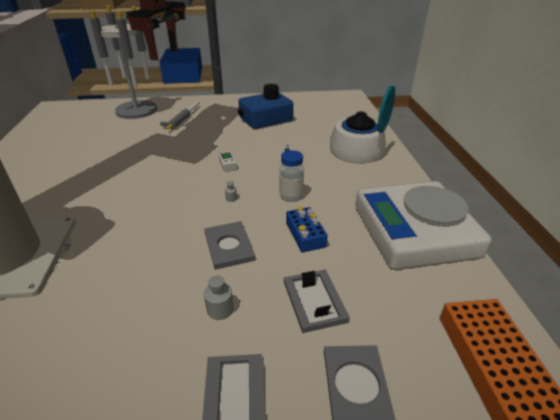

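The top view shows the level at (118,165), logger (123,242), small weight (197,236), large weight (360,242), bottle (190,160), rack (268,160). The inserts are small (280,237), logger (353,165), large (427,149) and level (431,229).

Run:
```python
from h import *
im=cv2.imread("pics/top0.png")
a=cv2.resize(im[140:260,90:220],None,fx=3,fy=3,interpolation=cv2.INTER_CUBIC)
b=cv2.resize(im[125:265,230:470],None,fx=3,fy=3,interpolation=cv2.INTER_CUBIC)
cv2.imwrite("pics/a.png",cv2.resize(im[140:260,90:220],None,fx=5,fy=5,interpolation=cv2.INTER_CUBIC)); cv2.imwrite("pics/b.png",b)
s=cv2.imread("pics/side0.png")
c=bot.read_camera("top")
hsv=cv2.cvtColor(im,cv2.COLOR_BGR2HSV)
for nm,roi,z in(("small",(245,205,315,265),.014),("logger",(320,135,388,192),.014),("large",(392,120,460,175),.014),("level",(398,203,465,255),.014)):
    x0,y0,x1,y1=roi; h=hsv[y0:y1,x0:x1].astype(int)
    for t,m in(("block",(h[...,1]<45)&(h[...,2]<135)),("pocket",(h[...,1]<60)&(h[...,2]>150))):
        # grey
        m=m.astype(np.uint8)*255
        m=cv2.morphologyEx(m,cv2.MORPH_OPEN,np.ones((3,3)))
        cs,_=cv2.findContours(m,cv2.RETR_EXTERNAL,cv2.CHAIN_APPROX_NONE)
        if not cs: print(nm,t,"none"); continue
        k=max(cs,key=cv2.contourArea).reshape(-1,2)+[x0,y0]
        P=np.array([onz(c,u,v,z if t=="block" else .004)[:2] for u,v in k],dtype=np.float32)
        r=cv2.minAreaRect(P*1000); print(nm,t,np.round(r[0],1),np.round(r[1],1),round(r[2],1))
for p in((20,110),(123,242),(118,165),(281,222),(260,230),(200,100)): print(p,hsv[p[1],p[0]])
```

```text
small block [441.5  -9.9] [ 80.9 112.9] 12.4
small pocket [446.8 -10. ] [142.3 120.9] 88.8
logger block [ 587.7 -165.5] [ 81.6 112.8] 8.9
logger pocket [ 593.1 -168.8] [143.8 120. ] 88.8
large block [ 619.4 -319.3] [113.7  82.3] 85.1
large pocket [ 625.2 -324.6] [152.1 118.5] 89.0
level block [ 450.2 -319.5] [115.2  77.9] 88.7
level pocket [ 452.3 -324.3] [143. 106.] 88.3
(20, 110) [ 17  55 152]
(123, 242) [ 63 117  89]
(118, 165) [ 65 138  85]
(281, 222) [ 4 18 99]
(260, 230) [ 6 13 97]
(200, 100) [ 17  55 153]
```

View pics/a.png

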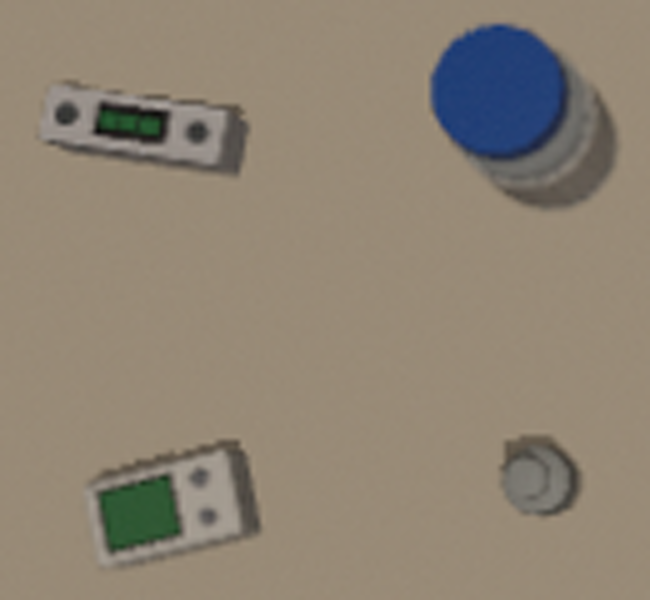

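View pics/b.png

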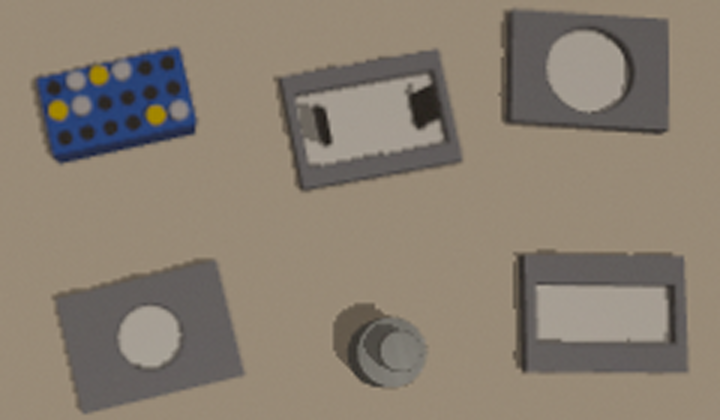

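Crop a shows the level, logger and small weight (knob at full-image (195,235.6)). Crop b shows the four inserts, the rack, and the large weight's knob at about (363.5,241.4).

Run:
```python
from h import *
im=cv2.imread("pics/top0.png"); c=bot.read_camera("top"); cs_=bot.read_camera("side")
h=cv2.cvtColor(im,cv2.COLOR_BGR2HSV).astype(int)
for nm,(x0,y0,x1,y1),z in(("level",(92,150,145,180),.028),("logger",(100,222,148,260),.026)):
    r=h[y0:y1,x0:x1]; m=((r[...,1]<38)&(r[...,2]>125)).astype(np.uint8)
    cs,_=cv2.findContours(m,cv2.RETR_EXTERNAL,cv2.CHAIN_APPROX_NONE)
    k=max(cs,key=cv2.contourArea).reshape(-1,2)+[x0,y0]
    P=np.array([onz(c,u,v,z)[:2] for u,v in k],dtype=np.float32)
    r=cv2.minAreaRect(P*1000); print(nm,np.round(r[0],1),np.round(r[1],1),round(r[2],1))
    # green display check
print("small",[onz(c,u,v,z).round(4) for u,v,z in((195,235.6,.046),(197.3,235.2,.028))])
print("large",[onz(c,u,v,z).round(4) for u,v,z in((363.5,241.4,.070),(360,241.5,.044))])
print("rack",onz(c,268,158,.035).round(3),"bottle",onz(c,190.4,157.6,.110).round(3))
# side knobs
for p,z in(((230.5,185),.046),((217,285),.07)): print(onz(cs_,*p,z).round(4))
s=cv2.imread("pics/side0.png"); cv2.imwrite("pics/s.png",np.hstack([cv2.resize(s[170:210,205:255],None,fx=8,fy=8,interpolation=cv2.INTER_CUBIC),cv2.resize(s[270:325,195:245],None,fx=7,fy=7,interpolation=cv2.INTER_CUBIC)[:320]]))
```

```text
level [597.1 327.3] [79.1 23.1] 79.8
logger [436.7 310.3] [34.8 62. ] 13.0
small [array([0.4455, 0.1549, 0.046 ]), array([0.4471, 0.1542, 0.028 ])]
large [array([ 0.4272, -0.1684,  0.07  ]), array([ 0.4278, -0.1666,  0.044 ])]
rack [0.6   0.01  0.035] bottle [0.586 0.15  0.11 ]
[0.4476 0.143  0.046 ]
[ 0.4288 -0.1775  0.07  ]
```

View pics/s.png

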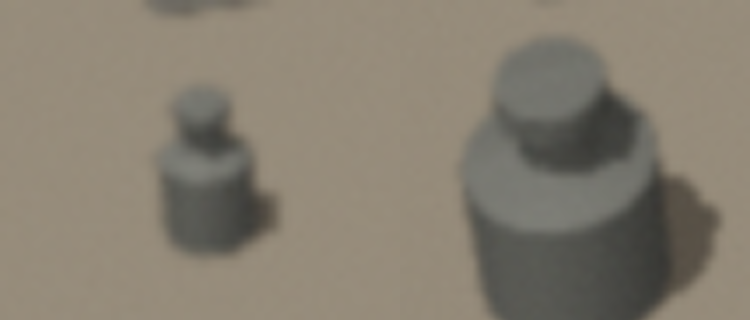

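The side crop puts the knob tops at about (230,182.7) and (216,281.4), which agrees with the top view. I'll move to above the large weight.

>>> arm_command([
  [[-0.76,-0.977,0],0,1],
  [[-0.76,-0.977,0],0,1],
  [[-0.76,-0.977,0],0,1],
  [[-0.76,-0.977,0],0,1],
])

```text
time_s: 0.58
tool_pos: [0.3004, 0.4336, 0.2468]
tool_rot: [-0.0, 0.227, 0.974, -0.003]
contact_force: [0.4, 0.9, -0.2]
finger_gap: 0.0877
gripper_force: 0.0
```

>>> arm_command([
  [[-0.76,-0.977,0],0,1],
  [[-0.76,-0.977,0],0,1],
  [[-0.76,-0.977,0],0,1],
  [[-0.76,-0.977,0],0,1],
])

```text
time_s: 0.92
tool_pos: [0.3256, 0.3132, 0.2472]
tool_rot: [-0.0, 0.228, 0.974, -0.002]
contact_force: [-0.2, 0.6, -0.0]
finger_gap: 0.0879
gripper_force: 0.0
```

>>> arm_command([
  [[-0.76,-0.977,0],0,1],
  [[-0.76,-0.977,0],0,1],
  [[-0.76,-0.977,0],0,1],
  [[-0.76,-0.977,0],0,1],
])

```text
time_s: 1.25
tool_pos: [0.3514, 0.1927, 0.2476]
tool_rot: [0.0, 0.229, 0.974, -0.001]
contact_force: [-0.2, 0.3, 0.0]
finger_gap: 0.0877
gripper_force: 0.0
```

>>> arm_command([
  [[-0.76,-0.977,0],0,1],
  [[-0.76,-0.977,0],0,1],
  [[-0.76,-0.977,0],0,1],
  [[-0.76,-0.977,0],0,1],
])

```text
time_s: 1.58
tool_pos: [0.3776, 0.0716, 0.248]
tool_rot: [0.001, 0.229, 0.973, -0.0]
contact_force: [-0.7, -0.1, -0.2]
finger_gap: 0.0877
gripper_force: 0.0
```

>>> arm_command([
  [[-0.76,-0.977,0],0,1],
  [[-0.76,-0.977,0],0,1],
  [[-0.76,-0.977,0],0,1],
  [[-0.76,-0.977,0],0,1],
])

```text
time_s: 1.92
tool_pos: [0.4035, -0.0495, 0.2483]
tool_rot: [0.002, 0.229, 0.973, -0.0]
contact_force: [0.8, 0.5, 0.5]
finger_gap: 0.0877
gripper_force: 0.0
```

>>> arm_command([
  [[-0.76,-0.977,0],0,1],
  [[-0.76,-0.977,0],0,1],
  [[-0.76,-0.977,0],0,1],
  [[-0.76,-0.977,0],0,1],
  [[-0.76,-0.977,0],0,1],
  [[-0.76,-0.977,0],0,1],
])

```text
time_s: 2.42
tool_pos: [0.4265, -0.1652, 0.2474]
tool_rot: [-0.0, 0.227, 0.974, 0.0]
contact_force: [0.8, -0.4, 0.1]
finger_gap: 0.0876
gripper_force: 0.0
```

```bash
cat > d.py <<'E'
import sys
from h import *
from scipy.spatial.transform import Rotation as Ro
def delta(x,y,z,yaw=None):
    """fractions in tool axes from measured pose; yaw deg = direction of tool y (mod 180)"""
    s=bot.observe(); w,a,b,c=s["tool_rot"]; R=Ro.from_quat([a,b,c,w]).as_matrix()
    d=R.T@(np.array([x,y,z])-s["tool_pos"])*10
    cy=np.degrees(np.arctan2(R[1,1],R[0,1])); ro=0
    if yaw is not None: ro=-((yaw-cy+90)%180-90)/180
    print("t",round(s["time_s"],2),"pos",s["tool_pos"].round(4),"yaw",cy.round(1),"q6",s["q"][5].round(2),"gap",round(s["finger_gap"],4),"F",s["contact_force"].round(1),"tilt",R[:2,2].round(4))
    print("delta",d.round(3),"roll",round(ro,4),"calls",np.ceil(np.abs(d)).max(),"per call",(d/max(1,np.ceil(np.abs(d)).max())).round(3))
if __name__=="__main__": delta(*map(float,sys.argv[1:]))
E
python3 d.py .4275 -.1675 .039
```

```text
t 2.42 pos [ 0.4265 -0.1652  0.2474] yaw 63.8 q6 -1.51 gap 0.0876 F [ 0.8 -0.4  0.1] tilt [-0.0007  0.0009]
delta [-0.022 -0.017  2.084] roll 0 calls 3.0 per call [-0.007 -0.006  0.695]
```

>>> arm_command([
  [[-0.022,-0.017,0.33],0,1],
  [[-0.022,-0.017,0.66],0,1],
  [[-0.022,-0.017,1],0,1],
  [[-0.022,-0.017,1],0,1],
])

```text
time_s: 2.75
tool_pos: [0.4241, -0.1654, 0.143]
tool_rot: [-0.005, 0.225, 0.974, 0.001]
contact_force: [-0.4, 1.3, -0.4]
finger_gap: 0.0878
gripper_force: 0.0
```

>>> arm_command([
  [[0,0,0.25],0,1],
  [[0,0,0.5],0,1],
  [[0,0,0.75],0,1],
  [[0,0,0.95],0,1],
  [[0,0,1],0,1],
  [[0,0,1.0],0,1],
  [[0,0,1.0],0,1],
])

```text
time_s: 3.33
tool_pos: [0.4284, -0.1684, 0.0489]
tool_rot: [0.0, 0.226, 0.974, -0.0]
contact_force: [0.6, 0.7, -0.2]
finger_gap: 0.0876
gripper_force: 0.0
```

```bash
python3 d.py .4275 -.1675 .039
python3 - <<'E'
from h import *
c=bot.read_camera("side"); cv2.imwrite("pics/s1.png",cv2.resize(c["image"][170:350,130:330],None,fx=3,fy=3))
E
```

```text
t 3.33 pos [ 0.4284 -0.1684  0.0489] yaw 63.9 q6 -1.52 gap 0.0876 F [ 0.6  0.7 -0.2] tilt [ 0.0008 -0.0003]
delta [0.012 0.004 0.099] roll 0 calls 1.0 per call [0.012 0.004 0.099]
```

View pics/s1.png

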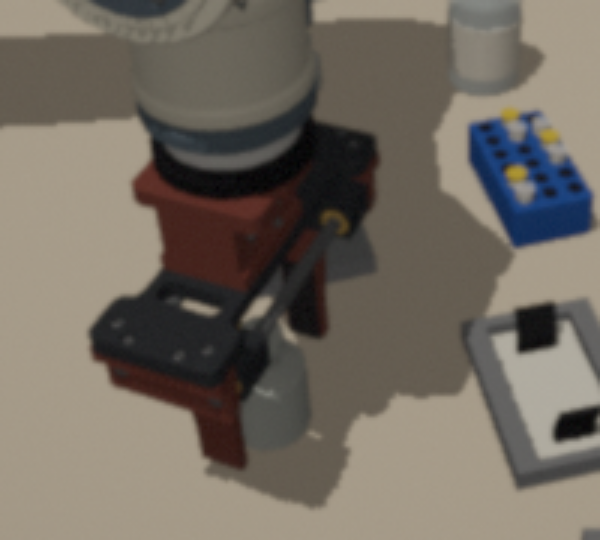

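The fingers straddle the weight (about (222,440) and (310,325) in the crop, weight at (272,400)). Next: down 10 mm and grip.

>>> arm_command([
  [[0,0,0.1],0,1],
  [[0,0,0.1],0,1],
  [[0,0,0.1],0,0],
  [[0,0,0.1],0,0],
  [[0,0,0.1],0,0],
  [[0,0,0.1],0,0],
  [[0,0,0.1],0,0],
  [[0,0,0.1],0,0],
  [[0,0,0.1],0,0],
  [[0,0,0.1],0,0],
  [[0,0,0.1],0,0],
  [[0,0,0.1],0,0],
], force=40)

```text
time_s: 4.38
tool_pos: [0.4276, -0.1688, 0.0377]
tool_rot: [0.0, 0.226, 0.974, 0.0]
contact_force: [0.6, 1.2, 1.6]
finger_gap: 0.0453
gripper_force: 40.0
```

```bash
python3 d.py .6194 -.3193 .039
```

```text
t 4.38 pos [ 0.4276 -0.1688  0.0377] yaw 63.8 q6 -1.52 gap 0.0453 F [0.6 1.2 1.6] tilt [0.0001 0.    ]
delta [-2.385 -0.505 -0.013] roll 0 calls 3.0 per call [-0.795 -0.168 -0.004]
```

>>> arm_command([
  [[0,0,-0.1],0,0],
  [[0,0,-0.3],0,0],
  [[0,0,-0.55],0,0],
  [[0,0,-0.8],0,0],
  [[0,0,-0.8],0,0],
  [[0,0,-0.8],0,0],
])

```text
time_s: 4.88
tool_pos: [0.4281, -0.1691, 0.1187]
tool_rot: [0.001, 0.226, 0.974, -0.0]
contact_force: [-0.4, 0.5, -4.1]
finger_gap: 0.0449
gripper_force: 40.0
```

>>> arm_command([
  [[-0.2,-0.042,0],0,0],
  [[-0.5,-0.105,0],0,0],
  [[-0.8,-0.168,0],0,0],
  [[-0.8,-0.168,0],0,0],
])

```text
time_s: 5.22
tool_pos: [0.4965, -0.2224, 0.1171]
tool_rot: [0.003, 0.227, 0.974, -0.001]
contact_force: [1.2, -0.0, -3.9]
finger_gap: 0.045
gripper_force: 40.0
```

>>> arm_command([
  [[-0.3,-0.063,0],0,0],
  [[-0.6,-0.126,0],0,0],
  [[-0.8,-0.168,0],0,0],
  [[-0.8,-0.168,0],0,0],
])

```text
time_s: 5.55
tool_pos: [0.559, -0.2718, 0.1162]
tool_rot: [0.001, 0.227, 0.974, -0.0]
contact_force: [0.5, -1.0, -5.2]
finger_gap: 0.0454
gripper_force: 40.0
```

>>> arm_command([
  [[-0.3,-0.063,0],0,0],
  [[-0.6,-0.126,0],0,0],
  [[-0.75,-0.16,0],0,0],
  [[-0.785,-0.168,0],0,0],
  [[-0.785,-0.168,0],0,0],
  [[-0.785,-0.168,0],0,0],
])

```text
time_s: 6.05
tool_pos: [0.6174, -0.318, 0.1157]
tool_rot: [-0.002, 0.226, 0.974, 0.001]
contact_force: [-0.8, 0.5, -4.1]
finger_gap: 0.0453
gripper_force: 40.0
```

```bash
python3 d.py .6194 -.3193 .0435
```

```text
t 6.05 pos [ 0.6174 -0.318   0.1157] yaw 63.8 q6 -1.61 gap 0.0453 F [-0.8  0.5 -4.1] tilt [-0.0038  0.0021]
delta [-0.027 -0.003  0.722] roll 0 calls 1.0 per call [-0.027 -0.003  0.722]
```

>>> arm_command([
  [[-0.015,0,0.15],0,0],
  [[-0.015,0,0.3],0,0],
  [[-0.015,0,0.45],0,0],
  [[-0.015,0,0.55],0,0],
  [[-0.015,0,0.6],0,0],
  [[-0.015,0,0.6],0,0],
  [[-0.015,0,0.6],0,0],
  [[-0.015,0,0.6],0,0],
])

```text
time_s: 6.72
tool_pos: [0.6212, -0.3201, 0.0582]
tool_rot: [0.001, 0.226, 0.974, -0.0]
contact_force: [0.8, -0.5, -5.1]
finger_gap: 0.0452
gripper_force: 40.0
```

```bash
python3 d.py .6194 -.3193 .0435;  python3 - <<'E'
from h import *
c=bot.read_camera("top"); a=c["image"][110:200,380:480]; c=bot.read_camera("side");b=c["image"][280:420,260:460]
cv2.imwrite("pics/s2.png",np.hstack([cv2.resize(a,(400,360),interpolation=cv2.INTER_CUBIC),cv2.resize(b,None,fx=2,fy=2)[:280].repeat(1,0) if 0 else cv2.resize(b,(400,360))]))
E
```

```text
t 6.72 pos [ 0.6212 -0.3201  0.0582] yaw 63.8 q6 -1.61 gap 0.0452 F [ 0.8 -0.5 -5.1] tilt [ 0.0009 -0.0005]
delta [ 0.02  -0.     0.147] roll 0 calls 1.0 per call [ 0.02  -0.     0.147]
```

View pics/s2.png

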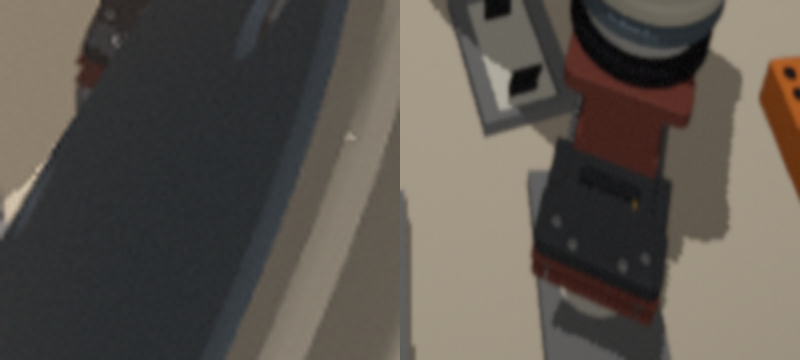

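The hand hides the pocket in both views, so I'll go by measured poses and feel for contact while lowering.

>>> arm_command([
  [[0.02,0,0.04],0,0],
  [[0.02,0,0.08],0,0],
  [[0.02,0,0.12],0,0],
  [[0.02,0,0.14],0,0],
  [[0.02,0,0.145],0,0],
  [[0.02,0,0.15],0,0],
  [[0.02,0,0.15],0,0],
  [[0.02,0,0.15],0,0],
])

```text
time_s: 7.48
tool_pos: [0.619, -0.3191, 0.0427]
tool_rot: [0.0, 0.226, 0.974, -0.0]
contact_force: [1.0, -0.8, -4.2]
finger_gap: 0.0449
gripper_force: 40.0
```

>>> arm_command([
  [[0,0,0.005],0,0],
  [[0,0,0.01],0,0],
  [[0,0,0.015],0,0],
  [[0,0,0.015],0,0],
])

```text
time_s: 7.82
tool_pos: [0.6191, -0.3191, 0.0418]
tool_rot: [0.0, 0.226, 0.974, -0.0]
contact_force: [-1.2, 1.0, 1.4]
finger_gap: 0.0455
gripper_force: 40.0
```

>>> arm_command([
  [[0,0,0],0,0.6],
  [[0,0,0],0,0.8],
  [[0,0,0],0,0.9],
  [[0,0,0],0,0.9],
  [[0,0,0],0,0.9],
  [[0,0,-0.2],0,0.9],
  [[0,0,-0.5],0,0.9],
  [[0,0,-0.8],0,1],
  [[0,0,-0.95],0,1],
  [[0,0,-0.95],0,1],
])

```text
time_s: 8.65
tool_pos: [0.6212, -0.3202, 0.1405]
tool_rot: [0.003, 0.226, 0.974, -0.001]
contact_force: [1.9, -0.2, 0.4]
finger_gap: 0.0879
gripper_force: 0.0
```

```bash
python3 d.py .446 .1548 .139
```

```text
t 8.65 pos [ 0.6212 -0.3202  0.1405] yaw 63.8 q6 -1.61 gap 0.0879 F [ 1.9 -0.2  0.4] tilt [ 0.0063 -0.0034]
delta [ 3.667  3.49  -0.013] roll 0 calls 4.0 per call [ 0.917  0.873 -0.003]
```

>>> arm_command([
  [[0.3,0.29,0],0,1],
  [[0.6,0.57,0],0,1],
  [[0.917,0.873,0],0,1],
  [[0.917,0.873,0],0,1],
])

```text
time_s: 8.98
tool_pos: [0.5706, -0.1944, 0.1338]
tool_rot: [-0.004, 0.225, 0.974, 0.001]
contact_force: [0.4, -0.8, -0.2]
finger_gap: 0.088
gripper_force: 0.0
```

>>> arm_command([
  [[0.3,0.29,0],0,1],
  [[0.6,0.57,0],0,1],
  [[0.917,0.873,0],0,1],
  [[0.917,0.873,0],0,1],
])

```text
time_s: 9.32
tool_pos: [0.5272, -0.0767, 0.1344]
tool_rot: [-0.003, 0.225, 0.974, 0.0]
contact_force: [-2.1, -0.4, -0.5]
finger_gap: 0.0879
gripper_force: 0.0
```

>>> arm_command([
  [[0.3,0.29,0],0,1],
  [[0.6,0.57,0],0,1],
  [[0.917,0.873,0],0,1],
  [[0.917,0.873,0],0,1],
])

```text
time_s: 9.65
tool_pos: [0.4843, 0.0415, 0.1349]
tool_rot: [-0.002, 0.225, 0.974, -0.0]
contact_force: [0.3, -0.1, -1.0]
finger_gap: 0.0876
gripper_force: 0.0
```

>>> arm_command([
  [[0.3,0.29,0],0,1],
  [[0.6,0.57,0],0,1],
  [[0.8,0.77,0],0,1],
  [[0.9,0.86,0],0,1],
  [[0.917,0.873,0],0,1],
  [[0.917,0.873,0],0,1],
  [[0.917,0.873,0],0,1],
])

```text
time_s: 10.23
tool_pos: [0.4441, 0.1554, 0.1358]
tool_rot: [-0.0, 0.226, 0.974, -0.0]
contact_force: [-0.4, -0.6, -1.0]
finger_gap: 0.0878
gripper_force: 0.0
```

```bash
python3 d.py .446 .1548 .039;  python3 - <<'E'
from h import *
c=bot.read_camera("top"); a=c["image"][120:200,385:465]; b=c["image"][180:260,180:320]
cv2.imwrite("pics/s3.png",np.hstack([cv2.resize(a,None,fx=4,fy=4,interpolation=cv2.INTER_CUBIC),cv2.resize(b,None,fx=3.2,fy=4)[:, :448]]))
K=c["image"][120:180,392:460]; h=cv2.cvtColor(K,cv2.COLOR_BGR2HSV)
E
```

```text
t 10.23 pos [0.4441 0.1554 0.1358] yaw 63.8 q6 -0.8 gap 0.0878 F [-0.4 -0.6 -1. ] tilt [-0.0003 -0.0004]
delta [-0.02   0.003  0.968] roll 0 calls 1.0 per call [-0.02   0.003  0.968]
```

View pics/s3.png

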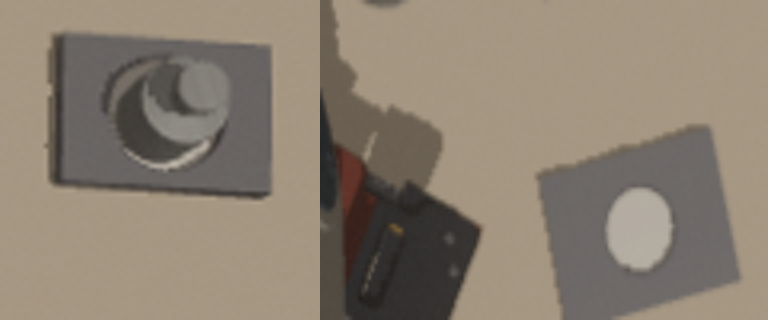

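The large weight stands upright in its pocket (crop (190,100)). Now the small weight.

>>> arm_command([
  [[-0.02,0,0.25],0,1],
  [[-0.02,0,0.5],0,1],
  [[-0.02,0,0.75],0,1],
  [[-0.02,0,0.9],0,1],
  [[-0.02,0,0.96],0,1],
  [[-0.02,0,0.96],0,1],
  [[-0.02,0,0.96],0,1],
  [[-0.02,0,0.96],0,1],
])

```text
time_s: 10.95
tool_pos: [0.4464, 0.1551, 0.041]
tool_rot: [0.001, 0.227, 0.974, 0.0]
contact_force: [0.1, -0.2, 0.0]
finger_gap: 0.0879
gripper_force: 0.0
```

>>> arm_command([
  [[0,0,0],0,0.6],
  [[0,0,0],0,0.5],
  [[0,0,0],0,0.4],
  [[0,0,0],0,0.3],
  [[0,0,0],0,0.2],
  [[0,0,0],0,0],
  [[0,0,0],0,0],
  [[0,0,0],0,0],
  [[0,0,0],0,0],
  [[0,0,0],0,0],
], force=25)

```text
time_s: 11.78
tool_pos: [0.4455, 0.1553, 0.0401]
tool_rot: [-0.0, 0.226, 0.974, -0.0]
contact_force: [0.3, -0.8, 0.2]
finger_gap: 0.0272
gripper_force: 25.0
```

```bash
python3 d.py .4415 -.0099 .043
```

```text
t 11.78 pos [0.4455 0.1553 0.0401] yaw 63.8 q6 -0.8 gap 0.0272 F [ 0.3 -0.8  0.2] tilt [-0.0001 -0.    ]
delta [-0.692 -1.5   -0.029] roll 0 calls 2.0 per call [-0.346 -0.75  -0.014]
```

>>> arm_command([
  [[0,0,-0.1],0,0],
  [[0,0,-0.3],0,0],
  [[0,0,-0.5],0,0],
  [[0,0,-0.5],0,0],
])

```text
time_s: 12.12
tool_pos: [0.4472, 0.1558, 0.0933]
tool_rot: [0.002, 0.226, 0.974, 0.001]
contact_force: [0.5, -0.7, -0.4]
finger_gap: 0.027
gripper_force: 25.0
```

>>> arm_command([
  [[-0.12,-0.25,0],0,0],
  [[-0.24,-0.5,0],0,0],
  [[-0.346,-0.75,0],0,0],
  [[-0.346,-0.75,0],0,0],
])

```text
time_s: 12.45
tool_pos: [0.4424, 0.0698, 0.0899]
tool_rot: [-0.001, 0.227, 0.974, -0.001]
contact_force: [-0.7, -0.4, -1.4]
finger_gap: 0.0271
gripper_force: 25.0
```

>>> arm_command([
  [[-0.12,-0.25,0],0,0],
  [[-0.24,-0.5,0],0,0],
  [[-0.33,-0.7,0],0,0],
  [[-0.346,-0.75,0],0,0],
  [[-0.346,-0.75,0],0,0],
  [[-0.346,-0.75,0],0,0],
])

```text
time_s: 12.95
tool_pos: [0.4415, -0.0095, 0.0901]
tool_rot: [-0.0, 0.227, 0.974, 0.0]
contact_force: [-1.2, -0.7, -1.6]
finger_gap: 0.027
gripper_force: 25.0
```

>>> arm_command([
  [[0,0,0.1],0,0],
  [[0,0,0.2],0,0],
  [[0,0,0.3],0,0],
  [[0,0,0.33],0,0],
  [[0,0,0.35],0,0],
  [[0,0,0.35],0,0],
  [[0,0,0.35],0,0],
  [[0,0,0.35],0,0],
])

```text
time_s: 13.62
tool_pos: [0.4417, -0.0098, 0.0553]
tool_rot: [0.0, 0.226, 0.974, 0.0]
contact_force: [-0.5, 0.8, -0.6]
finger_gap: 0.0271
gripper_force: 25.0
```

```bash
python3 d.py .4415 -.0099 .0446
```

```text
t 13.62 pos [ 0.4417 -0.0098  0.0553] yaw 63.8 q6 -1.16 gap 0.0271 F [-0.5  0.8 -0.6] tilt [ 0.0003 -0.    ]
delta [ 0.001 -0.001  0.107] roll 0 calls 1.0 per call [ 0.001 -0.001  0.107]
```

>>> arm_command([
  [[0,0,0.03],0,0],
  [[0,0,0.06],0,0],
  [[0,0,0.085],0,0],
  [[0,0,0.1],0,0],
  [[0,0,0.105],0,0],
  [[0,0,0.105],0,0],
  [[0,0,0.105],0,0],
])

```text
time_s: 14.2
tool_pos: [0.4415, -0.0099, 0.0446]
tool_rot: [-0.0, 0.226, 0.974, -0.0]
contact_force: [-0.2, -0.1, -0.9]
finger_gap: 0.0271
gripper_force: 25.0
```

>>> arm_command([
  [[0,0,0.003],0,0],
  [[0,0,0.006],0,0],
  [[0,0,0.009],0,0],
  [[0,0,0.009],0,0],
])

```text
time_s: 14.53
tool_pos: [0.4416, -0.0099, 0.0441]
tool_rot: [0.0, 0.226, 0.974, 0.0]
contact_force: [-0.9, 0.2, 5.2]
finger_gap: 0.0274
gripper_force: 25.0
```

>>> arm_command([
  [[0,0,0],0,0.5],
  [[0,0,0],0,0.65],
  [[0,0,0],0,0.75],
  [[0,0,0],0,0.75],
  [[0,0,0],0,0.75],
  [[0,0,-0.2],0,0.75],
  [[0,0,-0.5],0,0.75],
  [[0,0,-0.8],0,0.75],
  [[0,0,-1],0,0.75],
  [[0,0,-1],0,0.75],
])

```text
time_s: 15.37
tool_pos: [0.4438, -0.01, 0.1472]
tool_rot: [0.003, 0.226, 0.974, 0.001]
contact_force: [1.0, 0.4, 0.5]
finger_gap: 0.0657
gripper_force: 0.0
```

>>> arm_command([
  [[0,0,-0.2],0,0.75],
  [[0,0,-0.4],0,0.75],
  [[0,0,-0.4],0,0.75],
  [[0,0,-0.4],0,0.75],
])

```text
time_s: 15.7
tool_pos: [0.4418, -0.0099, 0.1837]
tool_rot: [0.001, 0.226, 0.974, 0.0]
contact_force: [-0.8, 0.9, -0.0]
finger_gap: 0.0659
gripper_force: 0.0
```

```bash
python3 d.py .5971 .3273 .18 -10.2
```

```text
t 15.7 pos [ 0.4418 -0.0099  0.1837] yaw 63.8 q6 -1.16 gap 0.0659 F [-0.8  0.9 -0. ] tilt [ 0.0014 -0.0001]
delta [0.093 3.711 0.039] roll 0.4113 calls 4.0 per call [0.023 0.928 0.01 ]
```

>>> arm_command([
  [[0.023,0.4,0],0,0.75],
  [[0.023,0.8,0],0,0.75],
  [[0.023,0.928,0],0,0.75],
  [[0.023,0.928,0],0,0.75],
])

```text
time_s: 16.03
tool_pos: [0.481, 0.0765, 0.1822]
tool_rot: [-0.001, 0.225, 0.974, -0.0]
contact_force: [-1.0, 0.6, 0.4]
finger_gap: 0.0659
gripper_force: 0.0
```

>>> arm_command([
  [[0.023,0.4,0],0,0.75],
  [[0.023,0.8,0],0,0.75],
  [[0.023,0.928,0],0,0.75],
  [[0.023,0.928,0],0,0.75],
])

```text
time_s: 16.37
tool_pos: [0.5197, 0.1601, 0.1825]
tool_rot: [-0.0, 0.225, 0.974, -0.0]
contact_force: [0.1, 0.1, 0.1]
finger_gap: 0.0658
gripper_force: 0.0
```

>>> arm_command([
  [[0.023,0.4,0],0,0.75],
  [[0.023,0.8,0],0,0.75],
  [[0.023,0.928,0],0,0.75],
  [[0.023,0.928,0],0,0.75],
])

```text
time_s: 16.7
tool_pos: [0.5584, 0.2437, 0.1828]
tool_rot: [-0.0, 0.225, 0.974, -0.0]
contact_force: [0.3, 0.3, -0.5]
finger_gap: 0.0661
gripper_force: 0.0
```

>>> arm_command([
  [[0.023,0.25,0],0.039,0.75],
  [[0.023,0.5,0],0.078,0.75],
  [[0.023,0.75,0],0.117,0.75],
  [[0.023,0.928,0],0.156,0.75],
  [[0.023,0.928,0],0.195,0.75],
  [[0.023,0.928,0],0.234,0.75],
  [[0.023,0.928,0],0.273,0.75],
  [[0.023,0.928,0],0.312,0.75],
  [[0.023,0.928,0],0.351,0.75],
  [[0.023,0.928,0],0.39,0.75],
  [[0.023,0.928,0],0.411,0.75],
  [[0.023,0.928,0],0.411,0.75],
])

```text
time_s: 17.7
tool_pos: [0.596, 0.3243, 0.1828]
tool_rot: [-0.0, 0.768, 0.64, -0.002]
contact_force: [-0.4, 0.2, -0.2]
finger_gap: 0.066
gripper_force: 0.0
```

```bash
python3 d.py .5971 .3273 .039 -10.2;  python3 - <<'E'
from h import *
c=bot.read_camera("top"); a=c["image"][190:280,235:325]; b=c["image"][130:200,70:170]
cv2.imwrite("pics/s4.png",np.hstack([cv2.resize(a,(320,320),interpolation=cv2.INTER_CUBIC),cv2.resize(b,(457,320))]))
E
```

```text
t 17.7 pos [0.596  0.3243 0.1828] yaw -10.3 q6 0.66 gap 0.066 F [-0.4  0.2 -0.2] tilt [-0.0024 -0.0019]
delta [0.034 0.008 1.438] roll -0.0008 calls 2.0 per call [0.017 0.004 0.719]
```

View pics/s4.png

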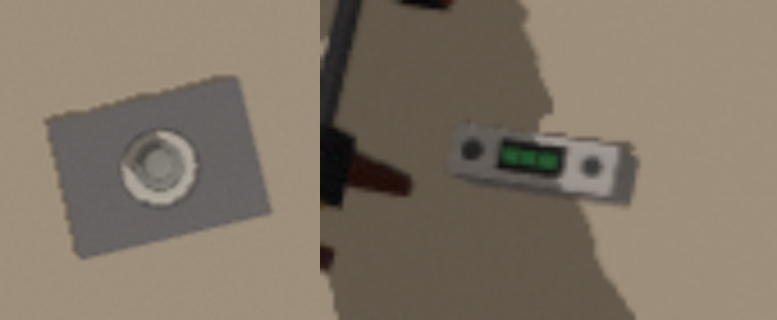

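The small weight stands centred in its pocket (crop (160,165)). The level lies as measured, so I'll go down on it.

>>> arm_command([
  [[0.01,0,0.25],0,0.75],
  [[0.01,0,0.5],0,0.75],
  [[0.01,0,0.7],0,0.75],
  [[0.01,0,0.8],0,0.75],
  [[0.01,0,0.8],0,0.75],
  [[0.01,0,0.8],0,0.75],
  [[0.01,0,0.8],0,0.75],
])

```text
time_s: 18.33
tool_pos: [0.5979, 0.3283, 0.105]
tool_rot: [0.0, 0.767, 0.642, 0.001]
contact_force: [-0.3, 0.5, -0.4]
finger_gap: 0.0658
gripper_force: 0.0
```

```bash
python3 d.py .5971 .3273 .039 -10.2
```

```text
t 18.33 pos [0.5979 0.3283 0.105 ] yaw -10.1 q6 0.66 gap 0.0658 F [-0.3  0.5 -0.4] tilt [0.0014 0.0007]
delta [-0.012 -0.007  0.66 ] roll 0.0004 calls 1.0 per call [-0.012 -0.007  0.66 ]
```

>>> arm_command([
  [[-0.005,0,0.2],0,0.75],
  [[-0.005,0,0.4],0,0.75],
  [[-0.005,0,0.55],0,0.75],
  [[-0.005,0,0.65],0,0.75],
  [[-0.005,0,0.65],0,0.75],
  [[-0.005,0,0.65],0,0.75],
  [[-0.005,0,0.65],0,0.75],
])

```text
time_s: 18.92
tool_pos: [0.5977, 0.3282, 0.0398]
tool_rot: [0.0, 0.767, 0.642, 0.001]
contact_force: [0.1, 0.4, -0.1]
finger_gap: 0.0662
gripper_force: 0.0
```

>>> arm_command([
  [[0,0,0],0,0.6],
  [[0,0,0],0,0.5],
  [[0,0,0],0,0.4],
  [[0,0,0],0,0.3],
  [[0,0,0],0,0.2],
  [[0,0,0],0,0],
  [[0,0,0],0,0],
  [[0,0,0],0,0],
  [[0,0,0],0,0],
  [[0,0,0],0,0],
], force=30)

```text
time_s: 19.75
tool_pos: [0.5971, 0.3278, 0.0388]
tool_rot: [-0.0, 0.767, 0.642, -0.0]
contact_force: [0.0, -1.2, 1.1]
finger_gap: 0.0235
gripper_force: 30.0
```

>>> arm_command([
  [[0,0,-0.1],0,0],
  [[0,0,-0.3],0,0],
  [[0,0,-0.6],0,0],
  [[0,0,-0.9],0,0],
  [[0,0,-1],0,0],
  [[0,0,-1],0,0],
])

```text
time_s: 20.25
tool_pos: [0.5988, 0.3288, 0.1424]
tool_rot: [0.001, 0.767, 0.642, 0.003]
contact_force: [0.4, -0.1, -1.5]
finger_gap: 0.0236
gripper_force: 30.0
```

>>> arm_command([
  [[0,0,-0.3],0,0],
  [[0,0,-0.6],0,0],
  [[0,0,-0.6],0,0],
  [[0,0,-0.6],0,0],
  [[0,0,-0.6],0,0],
])

```text
time_s: 20.67
tool_pos: [0.596, 0.3273, 0.1966]
tool_rot: [-0.0, 0.767, 0.642, -0.002]
contact_force: [-0.0, 0.0, -3.5]
finger_gap: 0.0238
gripper_force: 30.0
```

```bash
python3 d.py .4502 -.3195 .1985 -1.3;  python3 - <<'E'
from h import *
c=bot.read_camera("side"); cv2.imwrite("pics/s5.png",cv2.resize(c["image"][40:220,200:400],None,fx=3,fy=3))
E
```

```text
t 20.67 pos [0.596  0.3273 0.1966] yaw -10.2 q6 0.66 gap 0.0238 F [-0.   0.  -3.5] tilt [-0.0027 -0.0014]
delta [-6.623e+00 -2.950e-01 -6.000e-03] roll -0.0492 calls 7.0 per call [-0.946 -0.042 -0.001]
```

View pics/s5.png

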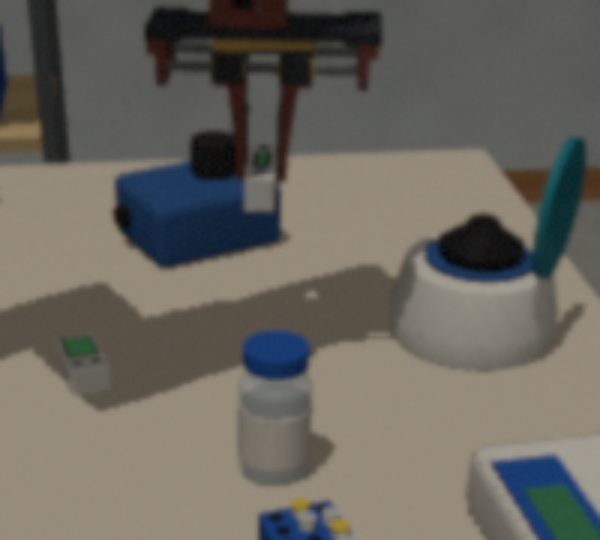

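The level hangs flat in the fingers, crop (262,190). Now carry it to its insert.

>>> arm_command([
  [[-0.25,-0.01,0],0,0],
  [[-0.6,-0.03,0],0,0],
  [[-0.946,-0.042,0],0,0],
  [[-0.946,-0.042,0],0,0],
])

```text
time_s: 21.05
tool_pos: [0.5731, 0.2302, 0.1959]
tool_rot: [-0.001, 0.768, 0.641, -0.004]
contact_force: [-0.5, -0.5, -1.6]
finger_gap: 0.0236
gripper_force: 30.0
```

>>> arm_command([
  [[-0.3,-0.01,0],0,0],
  [[-0.6,-0.03,0],0,0],
  [[-0.946,-0.042,0],0,0],
  [[-0.946,-0.042,0],0,0],
])

```text
time_s: 21.38
tool_pos: [0.5526, 0.1387, 0.1965]
tool_rot: [-0.001, 0.768, 0.641, -0.003]
contact_force: [-0.7, -0.6, -2.1]
finger_gap: 0.0237
gripper_force: 30.0
```

>>> arm_command([
  [[-0.3,-0.01,0],0,0],
  [[-0.6,-0.03,0],0,0],
  [[-0.946,-0.042,0],0,0],
  [[-0.946,-0.042,0],0,0],
])

```text
time_s: 21.72
tool_pos: [0.5325, 0.0471, 0.1971]
tool_rot: [-0.001, 0.768, 0.641, -0.002]
contact_force: [0.0, -0.6, -2.3]
finger_gap: 0.0239
gripper_force: 30.0
```

>>> arm_command([
  [[-0.3,-0.01,0],0,0],
  [[-0.6,-0.03,0],0,0],
  [[-0.946,-0.042,0],0,0],
  [[-0.946,-0.042,0],0,0],
])

```text
time_s: 22.05
tool_pos: [0.5125, -0.0448, 0.1975]
tool_rot: [-0.001, 0.768, 0.641, -0.001]
contact_force: [-0.4, 0.5, -2.2]
finger_gap: 0.024
gripper_force: 30.0
```

>>> arm_command([
  [[-0.3,-0.01,0],0,0],
  [[-0.6,-0.03,0],0,0],
  [[-0.946,-0.042,0],0,0],
  [[-0.946,-0.042,0],0,0],
])

```text
time_s: 22.38
tool_pos: [0.4924, -0.1371, 0.1979]
tool_rot: [-0.0, 0.768, 0.641, -0.001]
contact_force: [0.1, -0.2, -1.2]
finger_gap: 0.0238
gripper_force: 30.0
```

>>> arm_command([
  [[-0.3,-0.01,0],0,0],
  [[-0.6,-0.03,0],0,0],
  [[-0.946,-0.042,0],0,0],
  [[-0.946,-0.042,0],0,0],
])

```text
time_s: 22.72
tool_pos: [0.4722, -0.2295, 0.1981]
tool_rot: [0.0, 0.768, 0.641, -0.0]
contact_force: [-0.2, 0.6, -2.3]
finger_gap: 0.0237
gripper_force: 30.0
```

>>> arm_command([
  [[-0.3,-0.01,0],-0.015,0],
  [[-0.6,-0.03,0],-0.03,0],
  [[-0.85,-0.04,0],-0.045,0],
  [[-0.946,-0.042,0],-0.049,0],
  [[-0.946,-0.042,0],-0.049,0],
  [[-0.946,-0.042,0],-0.049,0],
  [[-0.946,-0.042,0],-0.049,0],
])

```text
time_s: 23.3
tool_pos: [0.4518, -0.3172, 0.1982]
tool_rot: [-0.001, 0.715, 0.699, 0.0]
contact_force: [0.1, -0.9, -2.7]
finger_gap: 0.0237
gripper_force: 30.0
```

```bash
python3 d.py .4502 -.3195 .0438 -1.3
```

```text
t 23.3 pos [ 0.4518 -0.3172  0.1982] yaw -1.3 q6 -0.61 gap 0.0237 F [ 0.1 -0.9 -2.7] tilt [-0.0009  0.0012]
delta [-0.025 -0.014  1.544] roll -0.0001 calls 2.0 per call [-0.012 -0.007  0.772]
```

>>> arm_command([
  [[-0.025,-0.01,0.25],0,0],
  [[-0.025,-0.01,0.5],0,0],
  [[-0.025,-0.01,0.75],0,0],
  [[-0.025,-0.01,1],0,0],
  [[-0.025,-0.01,1],0,0],
  [[-0.025,-0.01,1],0,0],
])

```text
time_s: 23.8
tool_pos: [0.45, -0.3196, 0.0979]
tool_rot: [-0.002, 0.715, 0.699, -0.0]
contact_force: [0.4, 0.0, -0.7]
finger_gap: 0.0237
gripper_force: 30.0
```

>>> arm_command([
  [[0,0,0.15],0,0],
  [[0,0,0.3],0,0],
  [[0,0,0.4],0,0],
  [[0,0,0.4],0,0],
  [[0,0,0.4],0,0],
  [[0,0,0.4],0,0],
  [[0,0,0.4],0,0],
])

```text
time_s: 24.38
tool_pos: [0.451, -0.3217, 0.0599]
tool_rot: [0.001, 0.715, 0.699, 0.0]
contact_force: [-0.4, -0.7, -1.9]
finger_gap: 0.0238
gripper_force: 30.0
```

```bash
python3 d.py .4502 -.3202 .0438 -1.3
```

```text
t 24.38 pos [ 0.451  -0.3217  0.0599] yaw -1.3 q6 -0.62 gap 0.0238 F [-0.4 -0.7 -1.9] tilt [ 0.0014 -0.001 ]
delta [ 0.015 -0.008  0.161] roll -0.0002 calls 1.0 per call [ 0.015 -0.008  0.161]
```

>>> arm_command([
  [[0.005,0,0.04],0,0],
  [[0.005,0,0.08],0,0],
  [[0.005,0,0.12],0,0],
  [[0.005,0,0.14],0,0],
  [[0.005,0,0.15],0,0],
  [[0.005,0,0.15],0,0],
  [[0.005,0,0.15],0,0],
  [[0.005,0,0.15],0,0],
])

```text
time_s: 25.05
tool_pos: [0.4504, -0.3209, 0.0438]
tool_rot: [0.0, 0.715, 0.699, 0.0]
contact_force: [-0.3, 0.2, -1.6]
finger_gap: 0.0237
gripper_force: 30.0
```

>>> arm_command([
  [[0,0,0.005],0,0],
  [[0,0,0.01],0,0],
  [[0,0,0.012],0,0],
  [[0,0,0.012],0,0],
])

```text
time_s: 25.38
tool_pos: [0.4504, -0.3209, 0.0428]
tool_rot: [0.0, 0.715, 0.699, 0.0]
contact_force: [0.6, -0.0, 1.7]
finger_gap: 0.0241
gripper_force: 30.0
```

>>> arm_command([
  [[0,0,0],0,0.4],
  [[0,0,0],0,0.5],
  [[0,0,0],0,0.6],
  [[0,0,0],0,0.6],
  [[0,0,0],0,0.6],
  [[0,0,-0.2],0,0.6],
  [[0,0,-0.5],0,0.75],
  [[0,0,-0.8],0,0.75],
  [[0,0,-1],0,0.75],
  [[0,0,-1],0,0.75],
])

```text
time_s: 26.22
tool_pos: [0.4524, -0.3224, 0.1467]
tool_rot: [0.004, 0.715, 0.699, 0.001]
contact_force: [0.4, -0.1, 0.7]
finger_gap: 0.0656
gripper_force: 0.0
```

>>> arm_command([
  [[0,0,-0.2],0,0.75],
  [[0,0,-0.35],0,0.75],
  [[0,0,-0.35],0,0.75],
  [[0,0,-0.35],0,0.75],
])

```text
time_s: 26.55
tool_pos: [0.4504, -0.3208, 0.1773]
tool_rot: [0.0, 0.715, 0.699, 0.0]
contact_force: [-0.1, 0.0, -0.5]
finger_gap: 0.0657
gripper_force: 0.0
```

```bash
python3 d.py .4367 .3103 .18 13
```

```text
t 26.55 pos [ 0.4504 -0.3208  0.1773] yaw -1.3 q6 -0.62 gap 0.0657 F [-0.1  0.  -0.5] tilt [ 0.0005 -0.0004]
delta [ 6.307 -0.284 -0.03 ] roll -0.0796 calls 7.0 per call [ 0.901 -0.041 -0.004]
```

>>> arm_command([
  [[0.4,-0.02,0],0,0.75],
  [[0.8,-0.03,0],0,0.75],
  [[0.901,-0.041,0],0,0.75],
])

```text
time_s: 26.8
tool_pos: [0.4461, -0.2264, 0.1754]
tool_rot: [-0.003, 0.715, 0.699, -0.0]
contact_force: [-0.3, 0.7, 1.0]
finger_gap: 0.0656
gripper_force: 0.0
```

>>> arm_command([
  [[0.4,-0.02,0],0,0.75],
  [[0.8,-0.03,0],0,0.75],
  [[0.901,-0.041,0],0,0.75],
])

```text
time_s: 27.05
tool_pos: [0.4446, -0.1367, 0.176]
tool_rot: [-0.002, 0.715, 0.7, -0.001]
contact_force: [-0.6, -0.6, -0.6]
finger_gap: 0.0658
gripper_force: 0.0
```

>>> arm_command([
  [[0.4,-0.02,0],0,0.75],
  [[0.8,-0.03,0],0,0.75],
  [[0.901,-0.041,0],0,0.75],
])

```text
time_s: 27.3
tool_pos: [0.4433, -0.0471, 0.1765]
tool_rot: [-0.001, 0.715, 0.7, -0.0]
contact_force: [-0.5, -0.6, 0.3]
finger_gap: 0.0658
gripper_force: 0.0
```

>>> arm_command([
  [[0.4,-0.02,0],0,0.75],
  [[0.8,-0.03,0],0,0.75],
  [[0.901,-0.041,0],0,0.75],
])

```text
time_s: 27.55
tool_pos: [0.4421, 0.0429, 0.1768]
tool_rot: [-0.0, 0.714, 0.7, -0.0]
contact_force: [0.3, -0.9, -0.7]
finger_gap: 0.0657
gripper_force: 0.0
```

>>> arm_command([
  [[0.4,-0.02,0],0,0.75],
  [[0.8,-0.03,0],0,0.75],
  [[0.901,-0.041,0],0,0.75],
])

```text
time_s: 27.8
tool_pos: [0.4408, 0.1331, 0.177]
tool_rot: [-0.0, 0.714, 0.7, 0.0]
contact_force: [-0.6, 0.2, 0.1]
finger_gap: 0.0661
gripper_force: 0.0
```

>>> arm_command([
  [[0.4,-0.02,0],0,0.75],
  [[0.8,-0.03,0],0,0.75],
  [[0.901,-0.041,0],0,0.75],
])

```text
time_s: 28.05
tool_pos: [0.4392, 0.2234, 0.1771]
tool_rot: [0.0, 0.715, 0.7, 0.001]
contact_force: [0.4, -0.3, -0.4]
finger_gap: 0.0662
gripper_force: 0.0
```

>>> arm_command([
  [[0.3,-0.01,0],-0.02,0.75],
  [[0.6,-0.03,0],-0.04,0.75],
  [[0.85,-0.04,0],-0.06,0.75],
  [[0.901,-0.041,0],-0.08,0.75],
  [[0.901,-0.041,0],-0.08,0.75],
  [[0.901,-0.041,0],-0.08,0.75],
  [[0.901,-0.041,0],-0.08,0.75],
])

```text
time_s: 28.63
tool_pos: [0.4363, 0.3089, 0.177]
tool_rot: [-0.0, 0.623, 0.782, -0.001]
contact_force: [-0.2, 0.5, -0.1]
finger_gap: 0.0657
gripper_force: 0.0
```

```bash
python3 d.py .4367 .3103 .039 13;  python3 - <<'E'
from h import *
c=bot.read_camera("top"); a=c["image"][190:270,390:470]; b=c["image"][200:280,80:180]
cv2.imwrite("pics/s6.png",np.hstack([cv2.resize(a,(320,320),interpolation=cv2.INTER_CUBIC),cv2.resize(b,(400,320))]))
E
```

```text
t 28.63 pos [0.4363 0.3089 0.177 ] yaw 12.9 q6 0.37 gap 0.0657 F [-0.2  0.5 -0.1] tilt [-0.0011 -0.0011]
delta [0.013 0.009 1.38 ] roll -0.0004 calls 2.0 per call [0.007 0.004 0.69 ]
```

View pics/s6.png

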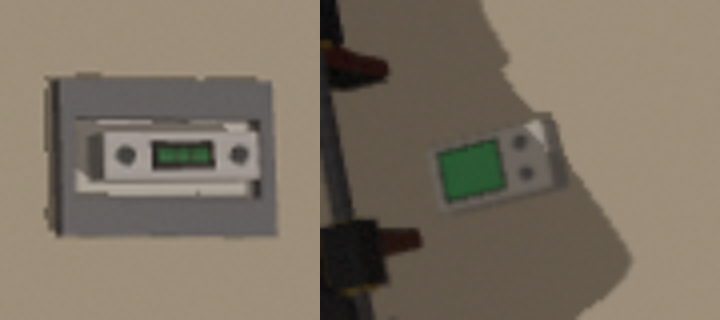

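The level lies flat in its pocket (crop (183,155)). Now the logger.

>>> arm_command([
  [[0.01,0.005,0.25],0,0.75],
  [[0.01,0.005,0.5],0,0.75],
  [[0.01,0.005,0.7],0,0.75],
  [[0.01,0.005,0.8],0,0.75],
  [[0.01,0.005,0.8],0,0.75],
  [[0.01,0.005,0.8],0,0.75],
])

```text
time_s: 29.18
tool_pos: [0.4367, 0.3109, 0.0976]
tool_rot: [-0.0, 0.622, 0.783, -0.0]
contact_force: [0.5, -0.6, 0.5]
finger_gap: 0.066
gripper_force: 0.0
```

>>> arm_command([
  [[0,0,0.2],0,0.75],
  [[0,0,0.4],0,0.75],
  [[0,0,0.55],0,0.75],
  [[0,0,0.575],0,0.75],
  [[0,0,0.575],0,0.75],
  [[0,0,0.575],0,0.75],
  [[0,0,0.575],0,0.75],
])

```text
time_s: 29.77
tool_pos: [0.4374, 0.312, 0.0415]
tool_rot: [0.0, 0.622, 0.783, 0.001]
contact_force: [-0.2, 0.6, 0.5]
finger_gap: 0.0661
gripper_force: 0.0
```

```bash
python3 d.py .4367 .3103 .039 13
```

```text
t 29.77 pos [0.4374 0.312  0.0415] yaw 13.1 q6 0.37 gap 0.0661 F [-0.2  0.6  0.5] tilt [0.0019 0.0013]
delta [-0.015 -0.011  0.025] roll 0.0003 calls 1.0 per call [-0.015 -0.011  0.025]
```

>>> arm_command([
  [[-0.005,0,0.02],0,0.6],
  [[-0.005,0,0.02],0,0.55],
  [[-0.005,0,0.02],0,0.5],
  [[-0.005,0,0.02],0,0.45],
  [[-0.005,0,0.02],0,0.4],
  [[-0.005,0,0.02],0,0],
  [[-0.005,0,0.02],0,0],
  [[-0.005,0,0.02],0,0],
  [[-0.005,0,0.02],0,0],
  [[-0.005,0,0.02],0,0],
], force=40)

```text
time_s: 30.6
tool_pos: [0.4368, 0.3111, 0.0382]
tool_rot: [0.0, 0.622, 0.783, 0.0]
contact_force: [-0.5, -0.6, 4.3]
finger_gap: 0.0358
gripper_force: 40.0
```

>>> arm_command([
  [[0,0,-0.1],0,0],
  [[0,0,-0.3],0,0],
  [[0,0,-0.6],0,0],
  [[0,0,-0.9],0,0],
  [[0,0,-1],0,0],
  [[0,0,-1],0,0],
])

```text
time_s: 31.1
tool_pos: [0.4381, 0.312, 0.141]
tool_rot: [0.001, 0.622, 0.783, 0.003]
contact_force: [1.0, -0.0, -0.8]
finger_gap: 0.0356
gripper_force: 40.0
```

>>> arm_command([
  [[0,0,-0.3],0,0],
  [[0,0,-0.6],0,0],
  [[0,0,-0.6],0,0],
  [[0,0,-0.6],0,0],
  [[0,0,-0.6],0,0],
])

```text
time_s: 31.52
tool_pos: [0.4359, 0.3105, 0.1966]
tool_rot: [-0.0, 0.622, 0.783, -0.001]
contact_force: [-0.5, -0.5, -1.7]
finger_gap: 0.0357
gripper_force: 40.0
```

```bash
python3 d.py .5877 -.1657 .1985 8.9;  python3 - <<'E'
from h import *
c=bot.read_camera("top"); a=c["image"][170:300,0:180]; b=bot.read_camera("side")["image"][60:220,140:320]
cv2.imwrite("pics/s7.png",np.hstack([cv2.resize(a,(400,289)),cv2.resize(b,(325,289))]))
E
```

```text
t 31.52 pos [0.4359 0.3105 0.1966] yaw 13.1 q6 0.37 gap 0.0357 F [-0.5 -0.5 -1.7] tilt [-0.0019 -0.0012]
delta [-4.982  0.402 -0.016] roll 0.0232 calls 5.0 per call [-0.996  0.08  -0.003]
```

View pics/s7.png

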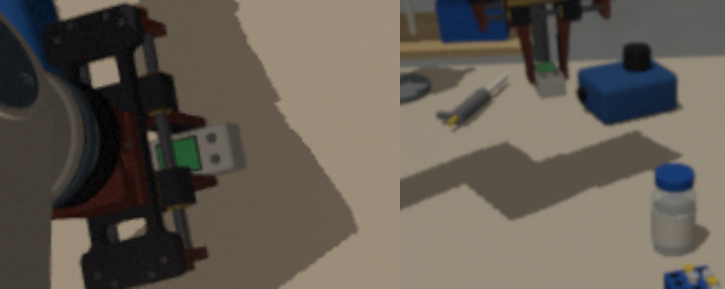

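The logger is held level. I'll refine the logger insert's centre from its far edges, which show no side walls.

Run:
```python
from h import *
im=cv2.imread("pics/top0.png"); c=bot.read_camera("top")
g=cv2.resize(im[130:196,315:392],None,fx=4,fy=4,interpolation=cv2.INTER_CUBIC)
h=cv2.cvtColor(g,cv2.COLOR_BGR2HSV).astype(int)
m=((h[...,1]<38)&(h[...,2]<150)).astype(np.uint8)
cs,_=cv2.findContours(m,cv2.RETR_EXTERNAL,cv2.CHAIN_APPROX_NONE)
k=(max(cs,key=cv2.contourArea).reshape(-1,2)+.5)/4-.5+[315,130]
P=np.array([onz(c,u,v,.014)[:2] for u,v in k])
r=cv2.minAreaRect((P*1000).astype(np.float32)); print(r)
a=np.radians(r[2] if r[1][0]<r[1][1] else r[2]-90); ex=np.array([np.cos(a),np.sin(a)]); ey=np.array([-ex[1],ex[0]])
c0=np.array(r[0])/1000
L=(P-c0)@np.c_[ex,ey]
fx=np.median(L[(L[:,0]>.03)&(abs(L[:,1])<.045),0]); fy=np.median(L[(L[:,1]<-.045)&(abs(L[:,0])<.03),1])
nx=np.median(L[(L[:,0]<-.03)&(abs(L[:,1])<.045),0]); ny=np.median(L[(L[:,1]>.045)&(abs(L[:,0])<.03),1])
print(fx,nx,fy,ny, "centre from far edges",c0+ex*(fx-.04)+ey*(fy+.056),np.degrees(a))
# pocket floor white
w=((h[...,1]<60)&(h[...,2]>150)).astype(np.uint8)
```

```text
((587.61376953125, -165.25372314453125), (81.05896759033203, 112.9908447265625), 9.096574783325195)
0.03978764283938406 -0.039970695513619155 -0.05599780414265625 0.05577084331499671 centre from far edges [ 0.58740374 -0.16528513] 9.096574783325197
```

>>> arm_command([
  [[-0.3,0.03,0],0,0],
  [[-0.6,0.05,0],0,0],
  [[-0.9,0.075,0],0,0],
  [[-0.996,0.08,0],0,0],
])

```text
time_s: 32.0
tool_pos: [0.4669, 0.2129, 0.1968]
tool_rot: [-0.0, 0.623, 0.783, -0.001]
contact_force: [-0.3, -0.0, -0.7]
finger_gap: 0.036
gripper_force: 40.0
```

>>> arm_command([
  [[-0.3,0.03,0],0,0],
  [[-0.6,0.05,0],0,0],
  [[-0.9,0.075,0],0,0],
  [[-0.996,0.08,0],0,0],
])

```text
time_s: 32.33
tool_pos: [0.4977, 0.1181, 0.1973]
tool_rot: [-0.0, 0.623, 0.782, -0.001]
contact_force: [0.4, -0.0, -0.9]
finger_gap: 0.0362
gripper_force: 40.0
```

>>> arm_command([
  [[-0.3,0.03,0],0,0],
  [[-0.6,0.05,0],0,0],
  [[-0.9,0.075,0],0,0],
  [[-0.996,0.08,0],0,0],
])

```text
time_s: 32.67
tool_pos: [0.5284, 0.0233, 0.1975]
tool_rot: [0.0, 0.623, 0.782, -0.0]
contact_force: [0.1, -0.5, -1.0]
finger_gap: 0.0358
gripper_force: 40.0
```

>>> arm_command([
  [[-0.3,0.03,0],0,0],
  [[-0.6,0.05,0],0,0],
  [[-0.9,0.075,0],0,0],
  [[-0.996,0.08,0],0,0],
])

```text
time_s: 33.0
tool_pos: [0.559, -0.0718, 0.1976]
tool_rot: [0.0, 0.623, 0.782, -0.0]
contact_force: [-0.2, 0.2, -1.0]
finger_gap: 0.0356
gripper_force: 40.0
```

>>> arm_command([
  [[-0.3,0.03,0],0.01,0],
  [[-0.6,0.05,0],0.02,0],
  [[-0.9,0.075,0],0.023,0],
  [[-0.996,0.08,0],0.023,0],
  [[-0.996,0.08,0],0.023,0],
  [[-0.996,0.08,0],0.023,0],
  [[-0.996,0.08,0],0.023,0],
])

```text
time_s: 33.58
tool_pos: [0.5875, -0.1632, 0.1976]
tool_rot: [-0.001, 0.65, 0.76, -0.0]
contact_force: [-0.1, 0.1, -0.6]
finger_gap: 0.0355
gripper_force: 40.0
```

>>> arm_command([
  [[-0.01,0,0.25],0,0],
  [[-0.01,0,0.5],0,0],
  [[-0.01,0,0.75],0,0],
  [[-0.01,0,0.95],0,0],
  [[-0.01,0,1],0,0],
  [[-0.01,0,1],0,0],
  [[-0.01,0,1],0,0],
])

```text
time_s: 34.17
tool_pos: [0.5887, -0.1652, 0.0987]
tool_rot: [0.0, 0.65, 0.76, 0.0]
contact_force: [0.3, 0.6, -0.2]
finger_gap: 0.0357
gripper_force: 40.0
```

>>> arm_command([
  [[0,0,0.08],0,0],
  [[0,0,0.15],0,0],
  [[0,0,0.18],0,0],
  [[0,0,0.18],0,0],
  [[0,0,0.18],0,0],
  [[0,0,0.18],0,0],
])

```text
time_s: 34.67
tool_pos: [0.5886, -0.1662, 0.0803]
tool_rot: [0.0, 0.65, 0.76, 0.0]
contact_force: [0.0, -0.6, -0.6]
finger_gap: 0.036
gripper_force: 40.0
```

```bash
python3 d.py .5875 -.1645 .06 9;  python3 - <<'E'
from h import *
b=bot.read_camera("side")["image"][240:340,260:370]
cv2.imwrite("pics/s8.png",cv2.resize(b,None,fx=5,fy=5,interpolation=cv2.INTER_CUBIC))
E
```

```text
t 34.67 pos [ 0.5886 -0.1662  0.0803] yaw 8.9 q6 -0.45 gap 0.036 F [ 0.  -0.6 -0.6] tilt [ 0.0004 -0.0001]
delta [ 0.018 -0.008  0.203] roll -0.0005 calls 1.0 per call [ 0.018 -0.008  0.203]
```

View pics/s8.png

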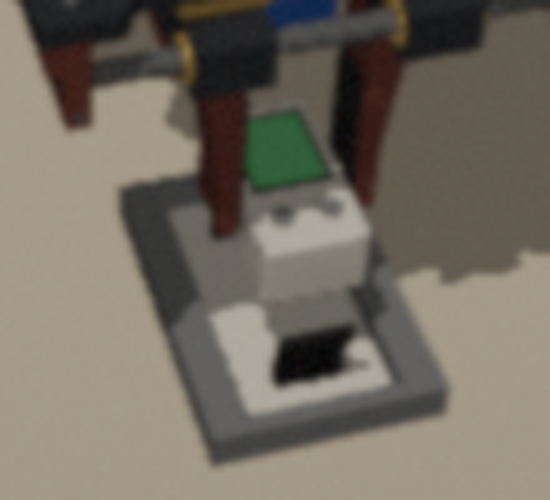

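The logger is above its insert, lined up with the clips (near clip at crop (312,355)). Lower it slowly, watching the force.

>>> arm_command([
  [[0.017,-0.008,0.03],0,0],
  [[0.017,-0.008,0.06],0,0],
  [[0.017,-0.008,0.09],0,0],
  [[0.017,-0.008,0.12],0,0],
  [[0.017,-0.008,0.15],0,0],
  [[0.017,-0.008,0.18],0,0],
  [[0.017,-0.008,0.2],0,0],
  [[0.017,-0.008,0.2],0,0],
])

```text
time_s: 35.38
tool_pos: [0.5876, -0.1649, 0.0598]
tool_rot: [0.0, 0.65, 0.76, -0.0]
contact_force: [0.4, -1.5, -1.3]
finger_gap: 0.0354
gripper_force: 40.0
```

>>> arm_command([
  [[0,0,0.01],0,0],
  [[0,0,0.02],0,0],
  [[0,0,0.03],0,0],
  [[0,0,0.03],0,0],
])

```text
time_s: 35.72
tool_pos: [0.5882, -0.1651, 0.0576]
tool_rot: [0.001, 0.65, 0.76, 0.0]
contact_force: [0.8, -5.3, 4.1]
finger_gap: 0.0358
gripper_force: 40.0
```

>>> arm_command([
  [[-0.008,0,0],0,0],
  [[-0.008,0,0],0,0],
  [[-0.008,0,0.01],0,0],
  [[-0.008,0,0.02],0,0],
  [[-0.008,0,0.02],0,0],
])

```text
time_s: 36.13
tool_pos: [0.5881, -0.1656, 0.0554]
tool_rot: [0.001, 0.65, 0.76, 0.0]
contact_force: [0.8, -5.2, 4.3]
finger_gap: 0.0356
gripper_force: 40.0
```

>>> arm_command([
  [[-0.012,0,0],0,0],
  [[-0.012,0,0],0,0],
  [[-0.012,0,0.01],0,0],
  [[-0.012,0,0.02],0,0],
  [[-0.012,0,0.02],0,0],
])

```text
time_s: 36.55
tool_pos: [0.5881, -0.1661, 0.0537]
tool_rot: [0.0, 0.65, 0.76, 0.0]
contact_force: [0.9, -0.4, 8.0]
finger_gap: 0.0356
gripper_force: 40.0
```

Both clips now carry it evenly. Keep pressing while gripped.

>>> arm_command([
  [[0,0,0.01],0,0],
  [[0,0,0.02],0,0],
  [[0,0,0.03],0,0],
  [[0,0,0.03],0,0],
])

```text
time_s: 36.88
tool_pos: [0.5877, -0.1661, 0.05]
tool_rot: [-0.0, 0.65, 0.76, 0.0]
contact_force: [1.8, 0.6, 4.7]
finger_gap: 0.0353
gripper_force: 40.0
```

```bash
python3 d.py .5881 -.1661 .042 9
```

```text
t 36.88 pos [ 0.5877 -0.1661  0.05  ] yaw 8.9 q6 -0.45 gap 0.0353 F [1.8 0.6 4.7] tilt [0.     0.0004]
delta [-0.001  0.004  0.08 ] roll -0.0004 calls 1.0 per call [-0.001  0.004  0.08 ]
```

>>> arm_command([
  [[0,0,0.01],0,0],
  [[0,0,0.02],0,0],
  [[0,0,0.03],0,0],
  [[0,0,0.04],0,0],
  [[0,0,0.04],0,0],
])

```text
time_s: 37.3
tool_pos: [0.5872, -0.1663, 0.0456]
tool_rot: [-0.0, 0.65, 0.76, -0.0]
contact_force: [1.1, 0.4, 1.9]
finger_gap: 0.0356
gripper_force: 40.0
```

>>> arm_command([
  [[0,0,0.01],0,0],
  [[0,0,0.02],0,0],
  [[0,0,0.03],0,0],
  [[0,0,0.03],0,0],
])

```text
time_s: 37.63
tool_pos: [0.5874, -0.1664, 0.0428]
tool_rot: [-0.0, 0.65, 0.76, -0.0]
contact_force: [0.1, 0.3, 0.8]
finger_gap: 0.0355
gripper_force: 40.0
```

>>> arm_command([
  [[0,0,0.005],0,0],
  [[0,0,0.01],0,0],
  [[0,0,0.012],0,0],
  [[0,0,0.012],0,0],
])

```text
time_s: 37.97
tool_pos: [0.5874, -0.1664, 0.0422]
tool_rot: [-0.0, 0.65, 0.76, -0.0]
contact_force: [-1.8, 0.6, 7.3]
finger_gap: 0.0356
gripper_force: 40.0
```

It reached the floor height with 7 N. Release it, then confirm with a light push from above with closed fingers.

>>> arm_command([
  [[0,0,0],0,0.45],
  [[0,0,0],0,0.5],
  [[0,0,0],0,0.55],
  [[0,0,0],0,0.55],
  [[0,0,0],0,0.55],
  [[0,0,-0.1],0,0.55],
  [[0,0,-0.25],0,0.55],
  [[0,0,-0.4],0,0.55],
  [[0,0,-0.4],0,0],
  [[0,0,-0.4],0,0],
  [[0,0,-0.4],0,0],
  [[0,0,-0.4],0,0],
], force=10)

```text
time_s: 38.97
tool_pos: [0.5871, -0.1663, 0.0812]
tool_rot: [-0.001, 0.65, 0.76, -0.0]
contact_force: [0.2, 0.5, -0.1]
finger_gap: 0.0255
gripper_force: 0.0
```

>>> arm_command([
  [[0,0,0],0,0],
  [[0,0,0],0,0],
  [[0,0,0],0,0],
  [[0,0,0],0,0],
  [[0,0,0],0,0],
  [[0,0,0],0,0],
])

```text
time_s: 39.47
tool_pos: [0.5877, -0.1665, 0.0818]
tool_rot: [-0.0, 0.65, 0.76, -0.0]
contact_force: [-0.1, -0.1, -0.3]
finger_gap: 0.0005
gripper_force: 0.0
```

>>> arm_command([
  [[0,0,0.08],0,0],
  [[0,0,0.16],0,0],
  [[0,0,0.22],0,0],
  [[0,0,0.25],0,0],
  [[0,0,0.25],0,0],
  [[0,0,0.25],0,0],
])

```text
time_s: 39.97
tool_pos: [0.5874, -0.1664, 0.0563]
tool_rot: [-0.0, 0.65, 0.76, -0.0]
contact_force: [0.7, 1.0, 0.2]
finger_gap: 0.0005
gripper_force: 0.0
```

>>> arm_command([
  [[0,0,0.005],0,0],
  [[0,0,0.01],0,0],
  [[0,0,0.015],0,0],
  [[0,0,0.015],0,0],
  [[0,0,0.015],0,0],
])

```text
time_s: 40.38
tool_pos: [0.5877, -0.1665, 0.0555]
tool_rot: [0.0, 0.65, 0.76, 0.0]
contact_force: [0.7, 0.0, 0.2]
finger_gap: 0.0005
gripper_force: 0.1
```

>>> arm_command([
  [[0,0,0.003],0,0],
  [[0,0,0.006],0,0],
  [[0,0,0.009],0,0],
  [[0,0,0.009],0,0],
  [[0,0,0.009],0,0],
])

```text
time_s: 40.8
tool_pos: [0.5877, -0.1665, 0.0554]
tool_rot: [0.0, 0.65, 0.76, 0.0]
contact_force: [-2.5, 1.1, 8.2]
finger_gap: 0.0008
gripper_force: 4.3
```

>>> arm_command([
  [[0,0,0.005],0,0],
  [[0,0,0.01],0,0],
  [[0,0,0.01],0,0],
  [[0,0,0.01],0,0],
])

```text
time_s: 41.13
tool_pos: [0.5878, -0.1665, 0.0553]
tool_rot: [0.0, 0.65, 0.76, 0.0]
contact_force: [-5.5, 1.6, 17.9]
finger_gap: 0.0003
gripper_force: 8.7
```

It holds rigid at 18 N with the top at 30 mm, so it is fully home. Retreat and check.

>>> arm_command([
  [[0,0,-0.1],0,0],
  [[0,0,-0.35],0,0],
  [[0,0,-0.7],0,0.3],
  [[0,0,-1],0,0.5],
  [[0,0,-1],0,0.5],
])

```text
time_s: 41.55
tool_pos: [0.5911, -0.1675, 0.1597]
tool_rot: [0.004, 0.65, 0.76, 0.002]
contact_force: [-0.0, -0.3, 0.4]
finger_gap: 0.0169
gripper_force: 0.0
```

>>> arm_command([
  [[0,0,-0.4],0,1],
  [[0,0,-0.8],0,1],
  [[0,-0.4,-0.8],0,1],
  [[0,-0.8,-0.8],0,1],
  [[0,-1,-0.8],0,1],
  [[0,-1,-0.8],0,1],
])

```text
time_s: 42.05
tool_pos: [0.4847, -0.1818, 0.2331]
tool_rot: [-0.001, 0.65, 0.76, -0.001]
contact_force: [-0.0, 0.8, 0.5]
finger_gap: 0.0572
gripper_force: 0.0
```

>>> arm_command([
  [[0.4,-0.3,0],0,1],
  [[0.8,-0.6,0],0,1],
  [[1,-0.8,0],0,1],
  [[1,-0.8,0],0,1],
])

```text
time_s: 42.38
tool_pos: [0.3886, -0.0923, 0.2321]
tool_rot: [-0.003, 0.65, 0.76, -0.001]
contact_force: [0.3, -0.2, -1.2]
finger_gap: 0.0836
gripper_force: 0.0
```

>>> arm_command([
  [[0.4,0,0],0,1],
  [[0.8,0,0],0,1],
  [[1,0,0],0,1],
  [[1,0,0],0,1],
])

```text
time_s: 42.72
tool_pos: [0.3788, 0.0058, 0.2335]
tool_rot: [-0.0, 0.649, 0.761, 0.0]
contact_force: [0.0, -0.7, 0.1]
finger_gap: 0.088
gripper_force: 0.0
```

>>> arm_command([
  [[0.4,0,0],0,1],
  [[0.8,0,0],0,1],
  [[1,0,0],0,1],
  [[1,0,0],0,1],
  [[1,0,0],0,1],
  [[1,0,0],0,1],
])

```text
time_s: 43.22
tool_pos: [0.3639, 0.1015, 0.2334]
tool_rot: [0.0, 0.65, 0.76, -0.0]
contact_force: [-0.3, -0.0, -0.2]
finger_gap: 0.088
gripper_force: 0.0
```

Run:
```python
from h import *
a=bot.read_camera("top")["image"][110:280,150:480]; b=bot.read_camera("side")["image"]
a=cv2.resize(a,(800,412),interpolation=cv2.INTER_CUBIC); cv2.imwrite("pics/e.png",a)
cv2.imwrite("pics/f.png",b)
```

```text
(no output)
```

View pics/e.png

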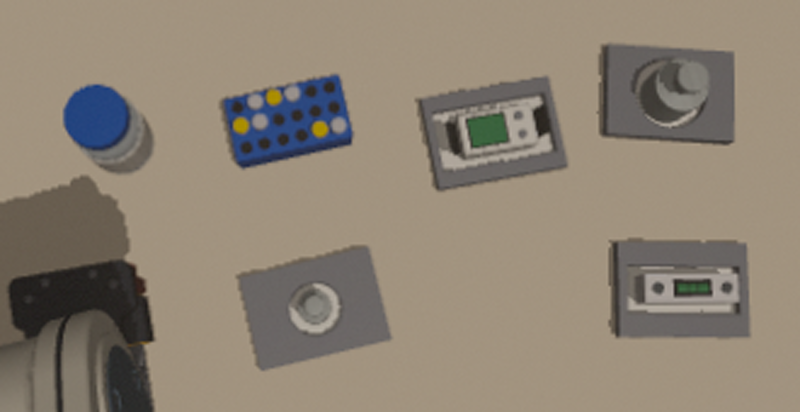

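View pics/f.png

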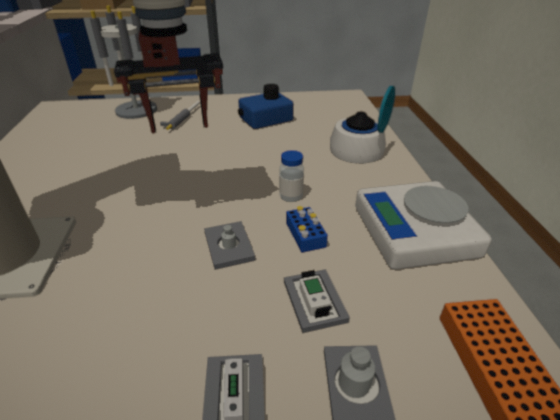

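Both views show all four things in their pockets: large weight (357,375 in the side view), small weight (228,238), level (232,390) and logger between its clips (314,295). The rack and bottle have not moved.

```bash
python3 -c "
from rig import bot
print(bot.close_job())"
```

```text
the job is handed in; nothing more can be done
None
```

The job is handed in: both weights were set down gently upright in their round pockets, the level lies flat in its pocket, the logger is pressed fully home between its clips, the rack and bottle were left standing, and the gripper is open and clear.

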